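Index the connector turntable to its next station

ROBOT

A 6-joint arm with a two-finger parallel gripper is mounted at the origin on the work surface. World frame = base frame: x ahead of the robot, y to its left, z up, the work surface at z = 0. Lengths are in mm, angles in rad, forces in N, time in s.
With the tool pointing down it reaches from about 350 to 775 mm from the base axis. Payload 7.3 kg.
Tool frame: the origin (TCP) lies at the very end of the fingers, on their centre line; the grasp point (between the pads) lies 19 mm behind it; z points along the fingers, y is the line along which they close (so a half turn about z gives the same grasp; the last joint's range is limited). The gripper opens to 92 mm and grips with 3 to 60 N. Pads are 19 mm wide; open, the fingers measure 130 mm over their backs; the gripper's body (75 mm by 190 mm) begins 47 mm behind the grasp point.
Start: joints at [-1.468, 0.342, 1.524, -0, 1.275, -0.146], TCP at [129.298, -508.849, 226.741] pointing down, gripper open.
Joint ranges: [-2.53, 2.53], [-0.77, 2.02], [0.04, 2.7], [-1, 4.14], [0.28, 2.66], [-3.11, 3.11]. Speed limits (rad/s): [2.57, 2.57, 3.14, 3.14, 3.14, 3.14].

INTERFACE

Orientations are given as a unit quaternion [x, y, z, w].
In Python, from station import state, eyes, env gives the robot as it stands.
- The arm moves only by the tool drive_tool, never from a script. Its argument "rows" is a list of rows, each an object with "offset": the shift along the world's x, y, z in m, a list of three; "spin": the turn about the world's z in degrees. In form: [{"offset": [x, y, z], "spin": spin}, ...]. A call has 1 to 8 rows; each row shifts and turns the commanded pose from where the row before left it; what a row does not reach is not made up. A row lasts 1/12 s, in which the tool goes at most 41.7 mm and 7.16 degrees, less where a joint would pass 70% of its speed; a pose out of reach is approached as far as the arm can. A call with a gripper value outside its range is refused whole. "fingers" is the opening, from 0 (shut) to 1 (fully open), set as the call begins (left out, the last holds). The fingers move at their own pace and stop on an object; "squeeze" is the grip in N (left out, the last holds). Time passes only in rows, so rows that do not move let the fingers close. It gives the time, the measured TCP pose, the force, the opening and the grip force at its end, in the units of the state.
- state(): the state, without advancing time (a new reading comes with each control period).
- eyes.get_image(name): name is "scene" or "top" or "wrist"; returns the picture (480x640x3 uint8, red, green, blue); there is no depth.
- eyes.calibration(name): a dict with "fx", "fy", "cx", "cy" (pixels), "R" (3x3) and "t" (3): a world point X has camera coordinates R X + t. Camera axes: x right, y down, z forward; pixel columns grow to the right and rows downward; lengths in mm; the calibration is good to about 2 mm. A picture is of the moment at which its call begins: read the wrist's pose just before it. calibration takes no time and is no camera call; for the wrist camera it gives the pose at the moment of the call.
- env.finish_job(): hands the job in; it is judged then, once.
The state is a dict: "t": time; "joints": joint angles; "joint_vel": joint speeds; "tau": joint torques, N m; "eef_pos": TCP position; "tool_rot": TCP orientation; "ft_force": force on the tool from outside, world axes, zero at the start; "wrist_torque": the same for the moment, N m; "gripper_width": opening from 0.0 (shut) to 1.0 (fully open); "finger_force": force on a finger pad.
Only numpy, scipy, OpenCV 4.12 (cv2) and the standard library are available. Lean on these libraries where they do the work, as an engineer would, in place of code of your own. Each camera call takes 0.05 s, during which the arm holds its last target. There are 200 camera calls.

TASK

Index the connector turntable to its next station: pull the sprung pin up out of its hole by the red knob, turn the table counter-clockwise (seen from above) and let the pin spring fully home in the next hole, the one in the brass sector. Feel for the hole gently and never force the pin; keep both connectors standing in their nests, leave everything else on the bench alone, and let go at the end.

Things in the scene. Friction and masses are not known exactly. Their poses are not given: they have to be found in the camera images.
- index_base: round index table screwed to the bench: grey base 280 mm across, level aluminium top face 45 mm above the bench. Origin: centre of its underside, on the vertical turning axis; its x axis points from that axis to the home hole, where the pin starts. Three holes of 10 mm bore lie 110 mm from the axis: home at 0 deg, the next (counter-clockwise from above) in a brass sector, a third at 100 deg
- face (a point): point on the turning axis, level with the top face (45 mm above the bench). The brass sector let into this face is 62 deg wide, its hole in its middle. It was clamped by hand and is not measured: its hole lies anywhere from 36 to 64 deg from the home hole. Between holes the face is smooth: a pin let down on it slides along under its spring and drops into the hole when it comes over it
- turntable (a joint): angle of the turntable (rad): 0 with the pin at the home hole, growing counter-clockwise seen from above, free from -0.1 to 1.95 when the pin is out. White disc 170 mm across, top 62 mm above the bench, with a dark arm 30 mm wide that carries the pin at 110 mm radius. Turning it takes 1 to 3 N at the knob; it stays where it is left
- pin (a joint): lift of the sprung index pin (m): 0 fully home in a hole, 0.009 with its tip on the face between holes (clear of the holes above that), 0.018 at its upper stop. 8 mm steel pin with a round tip, sliding vertically in the turntable's arm; its spring pushes it down with 6 N at 0, 11 N at 0.018. In a hole it locks the turntable. It is spoilt by more than 25 N against the index table
- knob (a point): centre of the round red knob on top of the pin: upright cylinder 26 mm in diameter, 26 mm tall, centre 105 mm above the bench when the pin is home, rising with it. Below it a 10 mm stem, 20 mm long when home, above a dark guide 26 mm across. It goes round with the turntable
- connector0_mid (a point): blue connector with black top, 30 x 20 x 30 mm, 20 g, standing loose in a low wooden nest (walls 12 mm high) on the turntable, on the side away from the pin; point at its centre, 77 mm above the bench
- connector1_mid (a point): the second such connector in the nest beside it; point at its centre
- jar_mid (a point): clear lidded jar, 56 mm across and 75 mm tall; point 37 mm above its underside
- tape_mid (a point): roll of green tape lying flat, 80 mm across, 22 mm tall; point at its centre
- driver_grip (a point): screwdriver, 170 mm, lying down; point on its handle
- cup_mid (a point): white cup, 72 mm across, 85 mm tall; point at its centre
- tray_mid (a point): clear shallow tray 120 x 160 x 40 mm; point at its centre

How it is judged (in metres and radians):
On the way, in this order (a step that is already met when the one before it is completed fails the run):
1. the pin is pulled clear of its home hole (value of joint pin above 0.009 m and value of joint turntable below 0.1 rad), for 0.05 s.
2. the turntable is turned away from the home hole (value of joint turntable above 0.35 rad), for 0.1 s.
At the end, for the whole second after the job is handed in: the pin is fully down (within 2 mm) in the hole of the brass sector, the turntable stands still there (between 0.6 and 1.15 rad), and both connectors stand in their nests (tilted less than 0.3 rad, centres 71 to 83 mm high) (value of joint pin below 0.002 m and value of joint turntable between 0.6 and 1.15 rad and velocity of joint turntable between -0.05 and 0.05 rad/s and angle between each of connector0_mid, connector1_mid's own z axis and vertical below 0.3 rad and height (world z) of connector0_mid between 0.071 and 0.083 m and height (world z) of connector1_mid between 0.071 and 0.083 m); the robot touches nothing.
It fails at once if the pin is loaded against the index table with more than 25 N (contact force between pin_c0 and index_base above 25 N).
It fails at once if a connector tips over or leaves its nest (angle between any of connector0_mid, connector1_mid's own z axis and vertical above 0.5 rad or height (world z) of any of connector0_mid, connector1_mid above 0.092 m or height (world z) of any of connector0_mid, connector1_mid below 0.065 m).
It fails at once if another thing on the bench is moved by more than 30 mm (distance of any of jar_mid, tape_mid, driver_grip, cup_mid, tray_mid from where it was at the start of the episode above 0.03 m).
It also fails if it takes over 54 s, if anything falls off the work surface, if the arm or the gripper's body presses on something with over 40 N, if the wrist force passes 120 N, or if a joint passes its speed limit or range.

## Working session

There is one attempt and no reset: what is moved stays moved. The work goes in short steps, Python scripts to look and compute and a tool call to move; the robot and the scene stay as the last step left them, time stands still between calls to the robot, and variables do not carry over. Pictures are saved under pics/ and viewed, at most 10 in all, crops included, and the job is handed in when it is done.

Besides the shell and the picture viewer there is one more tool, called after "Request:" as name(argument=value, ...) on one line, values as JSON. drive_tool: Moves the arm, as the interface text tells. Its arguments: {"type":"object","properties":{"rows":{"type":"array"},"fingers":{"type":"number"},"squeeze":{"type":"number"}},"required":["rows"]}

```bash
mkdir -p pics; cat > h.py <<'E'
import numpy as np, cv2
from station import state, eyes, env
def ray(c,u,v,z):
    R=np.array(c["R"]);t=np.array(c["t"]).ravel()
    o=-R.T@t; d=R.T@np.array([(u-c["cx"])/c["fx"],(v-c["cy"])/c["fy"],1])
    return o+d*(z-o[2])/d[2]
def proj(c,X):
    p=np.array(c["R"])@np.array(X)+np.array(c["t"]).ravel()
    return c["fx"]*p[0]/p[2]+c["cx"],c["fy"]*p[1]/p[2]+c["cy"]
E
python3 - <<'E'
from h import *
for n in("scene","top"):
    im=eyes.get_image(n);c=eyes.calibration(n);cv2.imwrite(f"pics/{n}0.png",im[:,:,::-1])
    h=cv2.cvtColor(im,cv2.COLOR_RGB2HSV)
    m=((h[...,0]<6)|(h[...,0]>174))&(h[...,1]>150)&(h[...,2]>80)
    k,l,s,ce=cv2.connectedComponentsWithStats(m.astype(np.uint8))
    for i in range(1,k):
        if s[i,4]>30: print(n,s[i],ce[i],ray(c,*ce[i],105),ray(c,*ce[i],118))
    R=np.array(c["R"]);print(-R.T@np.array(c["t"]).ravel())
E
```

```text
scene [353  30  12   6  44] [358.68181818  32.65909091] [  8.80714138 831.34742522 105.        ] [ 22.76194504 812.0974915  118.        ]
scene [369  35   9   8  46] [372.7173913   38.65217391] [ 80.68642243 830.78573828 105.        ] [ 93.79477323 811.54241901 118.        ]
scene [344  38   6   7  32] [346.25    40.9375] [ 10.22116316 748.11110231 105.        ] [ 24.15931526 729.84136236 118.        ]
scene [356  44  10   7  39] [360.23076923  47.35897436] [ 82.49341367 746.06840425 105.        ] [ 95.58048529 727.82271919 118.        ]
scene [281 188   7   9  40] [283.95 190.9 ] [398.00339733 -34.24743013 105.        ] [407.37501264 -43.30408935 118.        ]
scene [355 285  29  20 226] [369.04867257 294.61504425] [ 811.84273813 -164.33062115  105.        ] [ 816.34096726 -171.85541629  118.        ]
[1193.82440673 -803.32292563 1208.93702513]
top [301 157  13  33 274] [307.12773723 172.20072993] [ 751.86572234 -113.34566685  105.        ] [ 747.52589507 -113.10984815  118.        ]
top [281 322  12  12 111] [286.45945946 327.93693694] [401.80661407 -40.58659015 105.        ] [400.8588101  -41.05579662 118.        ]
[ 303.99260083  -89.00901641 1446.60883016]
```

View pics/scene0.png

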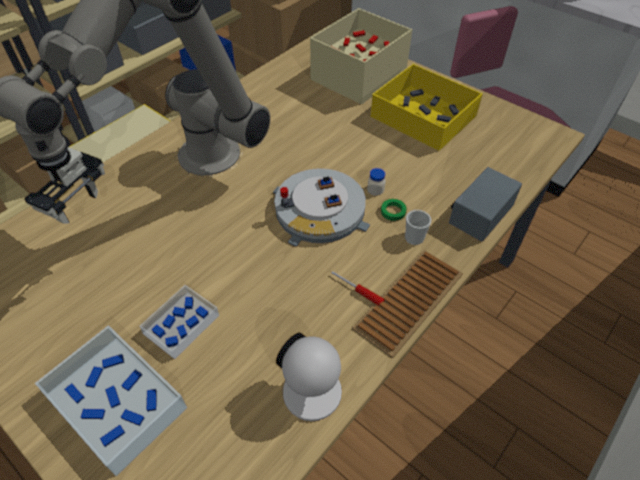

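View pics/top0.png

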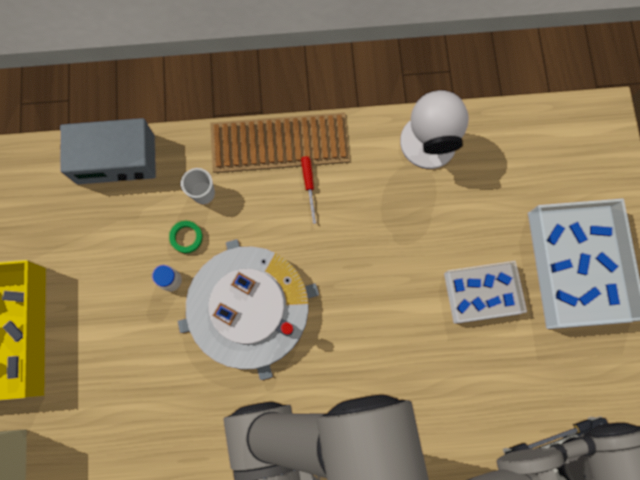

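The scene image shows the table at ~(320,203), with the knob at (284,191). In the top image the table is centred near (248,307), the knob at (286,328), the brass hole near (288,281) and the third hole at (263,262). I'll now measure them.

```bash
python3 - <<'E'
from h import *
im=eyes.get_image("top");c=eyes.calibration("top")
cv2.imwrite("pics/crop.png",cv2.resize(im[235:385,175:325,::-1],None,fx=4,fy=4,interpolation=cv2.INTER_CUBIC))
h=cv2.cvtColor(im,cv2.COLOR_RGB2HSV)
roi=np.zeros(h.shape[:2],bool);roi[240:375,180:315]=1
# base+disc: low saturation, bright
def big(m):
    k,l,s,ce=cv2.connectedComponentsWithStats((m&roi).astype(np.uint8));i=1+np.argmax(s[1:,4]);return l==i,s[i],ce[i]
m,s,ce=big((h[...,1]<12)&(h[...,2]>190)); print("disc",s,ce,ray(c,*ce,62))
p=cv2.findContours(m.astype(np.uint8),0,2)[0][0]; e=cv2.fitEllipse(cv2.convexHull(p));print(e,ray(c,*e[0],62))
m,s,ce=big((h[...,1]<40)&(h[...,2]>110)); hl=cv2.convexHull(cv2.findContours(m.astype(np.uint8),0,2)[0][0]);e=cv2.fitEllipse(hl);print("base",s,e,ray(c,*e[0],45))
m,s,ce=big((h[...,0]>15)&(h[...,0]<30)&(h[...,1]>110)&(h[...,2]>170));print("brass",s,ce,ray(c,*ce,45))
print(im[281,284:293],h[300,240])
E
```

```text
disc [ 209  269   73   73 2980] [249.51006711 306.95872483] [458.52928774  40.85788361  62.        ]
((245.14283752441406, 305.23046875), (72.5030288696289, 73.50846862792969), 33.56855010986328) [463.22012909  50.47864312  62.        ]
base [ 180  240  128  129 9757] ((244.7947998046875, 306.2918701171875), (124.43236541748047, 127.77084350585938), 50.07999038696289) [462.81366269  53.12505899  45.        ]
brass [266 252  41  52 948] [287.19725738 278.93776371] [518.02454517 -48.17047338  45.        ]
[[158 145 132]
 [129 125 125]
 [ 89  89  94]
 [ 66  67  71]
 [ 92  91  94]
 [135 129 127]
 [161 147 128]
 [174 148  99]
 [179 148  68]] [  5   8 194]
```

View pics/crop.png

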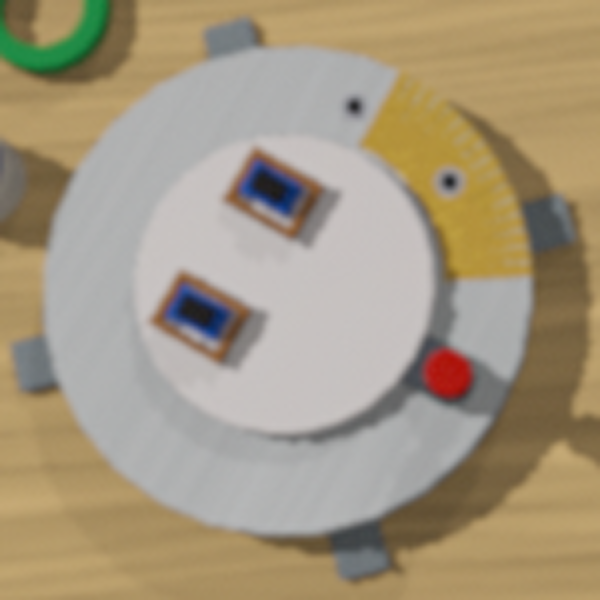

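The crop shows the brass hole at crop (449,181), the third hole at (354,106) and the knob at (447,373). Next I'll fit the axis from these.

```bash
python3 - <<'E'
from h import *
c=eyes.calibration("top")
f=lambda a,b:(175+(a+.5)/4-.5,235+(b+.5)/4-.5)
H=ray(c,*f(449,181),45);T=ray(c,*f(354,106),45);D=ray(c,*f(285,285),62)
K=ray(c,286.46,327.94,116)
from scipy.optimize import least_squares
w=lambda p:[np.hypot(*(p-q[:2]))-110 for q in (H,T,K)]+list(.3*(p-D[:2]))
o=least_squares(w,D[:2]).x
print(H,T,K,D,o,w(o))
an=lambda q:np.degrees(np.arctan2(q[1]-o[1],q[0]-o[0]))
print(an(K),an(H)-an(K),an(T)-an(K))
s=state();print(s)
E
```

```text
[515.90637287 -47.27150438  45.        ] [564.19447211   4.61474695  45.        ] [400.99799964 -40.98430308 116.        ] [461.63243792  48.91110716  62.        ] [463.54459367  49.4060355 ] [np.float64(-0.05318268210547217), np.float64(0.1664992614438603), np.float64(-0.07962093476226073), np.float64(0.5736467264071848), np.float64(0.14847850359724432)]
-124.68172540707624 63.12226140632149 100.69166705554396
{'t': 0.15, 'joints': array([-1.46799096e+00,  3.42562140e-01,  1.52476376e+00,  1.28222582e-05,
        1.27540500e+00, -1.46018506e-01]), 'joint_vel': array([ 0.00070984, -0.00137382, -0.0038731 , -0.00138018,  0.00021017,
        0.00012459]), 'tau': array([ 1.48426894e-03, -4.31468368e+01, -2.44354337e+01,  7.17392145e-02,
        5.36915346e-02, -8.98073176e-05]), 'eef_pos': array([ 129.27452834, -508.53493761,  226.21670305]), 'tool_rot': array([ 9.92270883e-01,  1.24089363e-01,  1.84268468e-05, -5.68860043e-04]), 'ft_force': array([-0.13210577,  1.00215694,  0.63846939]), 'wrist_torque': array([ 0.02637542, -0.00827867,  0.01643383]), 'finger_force': 0.0, 'gripper_width': 0.9957870029773086}
```

Request:
drive_tool(rows=[{"offset": [0.034,0.02,0],"spin": 5},{"offset": [0.034,0.02,0],"spin": 5},{"offset": [0.034,0.02,0],"spin": 5},{"offset": [0.034,0.02,0],"spin": 5},{"offset": [0.034,0.02,0],"spin": 5},{"offset": [0.034,0.02,0],"spin": 5},{"offset": [0.034,0.02,0],"spin": 5},{"offset": [0.034,0.02,0],"spin": 5}], fingers=1, squeeze=12)

```text
t: 0.82
eef_pos: [402.7, -347.4, 226.6]
tool_rot: [0.889, 0.458, -0.0, -0.0]
ft_force: [-0.0, -1.4, -0.9]
gripper_width: 0.999
finger_force: 0.0
```

Request:
drive_tool(rows=[{"offset": [0,0.037,-0.005],"spin": 0},{"offset": [0,0.038,-0.005],"spin": 0},{"offset": [0,0.038,-0.01],"spin": 0},{"offset": [0,0.038,-0.01],"spin": 0},{"offset": [0,0.038,-0.01],"spin": 0},{"offset": [0,0.038,-0.01],"spin": 0},{"offset": [0,0.038,-0.005],"spin": 0},{"offset": [0,0.03,0],"spin": 0}])

```text
t: 1.48
eef_pos: [399.8, -51.2, 170.6]
tool_rot: [0.89, 0.456, -0.001, -0.001]
ft_force: [-0.8, -0.2, 0.3]
gripper_width: 1.001
finger_force: 0.0
```

Request:
drive_tool(rows=[{"offset": [0,0,0],"spin": 0},{"offset": [0,0,0],"spin": 0}])

```text
t: 1.65
eef_pos: [401.1, -52.5, 171.7]
tool_rot: [0.889, 0.458, -0.0, 0.0]
ft_force: [0.4, -1.1, 0.7]
gripper_width: 0.994
finger_force: 0.0
```

```bash
python3 - <<'E'
from h import *
c=eyes.calibration("wrist");im=eyes.get_image("wrist");cv2.imwrite("pics/w1.png",im[:,:,::-1])
h=cv2.cvtColor(im,cv2.COLOR_RGB2HSV)
m=((h[...,0]<8)|(h[...,0]>172))&(h[...,1]>150)&(h[...,2]>60)
k,l,s,ce=cv2.connectedComponentsWithStats(m.astype(np.uint8))
for i in range(1,k):
    if s[i,4]>100: print(s[i],ce[i],ray(c,*ce[i],118),ray(c,*ce[i],110))
print(-np.array(c["R"]).T@np.array(c["t"]).ravel(), proj(c,[401,-41,118]),proj(c,[515,-47.3,45]))
E
```

```text
[ 285  219   41   49 1608] [305.18967662 242.85074627] [403.00232004 -37.35728999 118.        ] [401.46870159 -39.06083933 110.        ]
[443.95738099   8.13575096 331.63885324] (np.float64(306.055743441864), np.float64(249.48333793262407)) (np.float64(438.130414801297), np.float64(142.21301852410636))
```

View pics/w1.png

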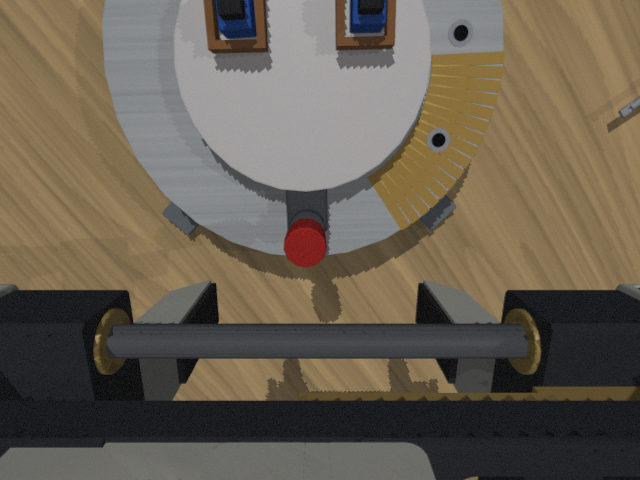

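The wrist view shows the knob top at ~(305,248), the brass hole at (438,139.5) and the third hole at (460,33).

```bash
python3 - <<'E'
from h import *
from scipy.optimize import least_squares
c=eyes.calibration("wrist")
K=ray(c,305.5,247.5,118);H=ray(c,438.2,139.5,45);T=ray(c,460,32.8,45)
w=lambda p:[np.hypot(*(p-q[:2]))-110 for q in (H,T,K)]
o=least_squares(w,[463,49]).x
an=lambda q:np.degrees(np.arctan2(q[1]-o[1],q[0]-o[0]))
print(K,H,T,o,w(o),an(K),an(H)-an(K),an(T)-an(K))
E
```

```text
[401.786021   -40.93348424 118.        ] [516.43904611 -47.00965101  45.        ] [564.81325239   5.59383859  45.        ] [464.0651817   49.73148604] [np.float64(0.00849635770742907), np.float64(-0.007701766516930775), np.float64(-0.005315160657602291)] -124.48577052916065 62.916066349445316 100.82758390084749
```

Request:
drive_tool(rows=[{"offset": [0,0.012,-0.02],"spin": 0},{"offset": [0,0,-0.025],"spin": 0},{"offset": [0,0,-0.02],"spin": 0},{"offset": [0,0,-0.012],"spin": 0},{"offset": [0,0,-0.006],"spin": 0},{"offset": [0,0,0],"spin": 0},{"offset": [0,0,0],"spin": 0}])

```text
t: 2.28
eef_pos: [401.7, -42.7, 89.0]
tool_rot: [0.89, 0.455, 0.0, 0.0]
ft_force: [0.3, -0.4, 0.2]
gripper_width: 1.003
finger_force: 0.0
```

Request:
drive_tool(rows=[{"offset": [0,0.001,-0.001],"spin": 0},{"offset": [0,0,0],"spin": 0},{"offset": [0,0,0],"spin": 0},{"offset": [0,0,0],"spin": 0},{"offset": [0,0,0],"spin": 0},{"offset": [0,0,0],"spin": 0},{"offset": [0,0,0],"spin": 0},{"offset": [0,0,0],"spin": 0}], fingers=0, squeeze=25)

```text
t: 2.95
eef_pos: [401.3, -40.8, 87.8]
tool_rot: [0.89, 0.456, 0.0, 0.0]
ft_force: [-0.0, -0.1, -0.6]
gripper_width: 0.47
finger_force: 0.0
```

Request:
drive_tool(rows=[{"offset": [0,0,0],"spin": 0},{"offset": [0,0,0],"spin": 0},{"offset": [0,0,0],"spin": 0},{"offset": [0,0,0],"spin": 0},{"offset": [0,0,0],"spin": 0},{"offset": [0,0,0],"spin": 0},{"offset": [0,0,0],"spin": 0},{"offset": [0,0,0],"spin": 0}])

```text
t: 3.62
eef_pos: [401.2, -40.8, 87.7]
tool_rot: [0.89, 0.456, -0.0, 0.0]
ft_force: [-0.2, -0.3, -0.1]
gripper_width: 0.275
finger_force: 25.0
```

Request:
drive_tool(rows=[{"offset": [0,0,0.003],"spin": 0},{"offset": [0,0,0.003],"spin": 0},{"offset": [0,0,0.003],"spin": 0},{"offset": [0,0,0.003],"spin": 0},{"offset": [0,0,0.001],"spin": 0},{"offset": [0,0,0],"spin": 0},{"offset": [0,0,0],"spin": 0},{"offset": [0,0,0],"spin": 0}])

```text
t: 4.28
eef_pos: [401.0, -40.7, 100.5]
tool_rot: [0.89, 0.456, -0.0, -0.0]
ft_force: [1.3, 1.1, -9.9]
gripper_width: 0.275
finger_force: 25.0
```

```bash
python3 - <<'E'
import numpy as np
a=np.radians(-124.6+3.25*np.arange(17));p=110*np.c_[np.cos(a),np.sin(a)]
print(np.round(np.diff(p,axis=0)/1000,4).tolist()); print(p[-1]+[463.9,49.6])
for d in(58,60,62,62.9,64):
    b=np.radians(-124.6+d);print(d,463.9+110*np.cos(b),49.6+110*np.sin(b))
E
```

```text
[[0.0052, -0.0034], [0.0054, -0.0031], [0.0056, -0.0028], [0.0057, -0.0025], [0.0059, -0.0021], [0.006, -0.0018], [0.0061, -0.0015], [0.0061, -0.0011], [0.0062, -0.0008], [0.0062, -0.0004], [0.0062, -0.0001], [0.0062, 0.0003], [0.0062, 0.0007], [0.0062, 0.001], [0.0061, 0.0014], [0.006, 0.0017]]
[496.79448715 -55.36643614]
58 507.5862679698259 -51.353008825237914
60 511.08286467434607 -49.76688221496308
62 514.5219763262237 -48.059692365004146
62.9 516.0497029951828 -47.25250888600781
64 517.8994128976655 -46.23351922322083
```

Request:
drive_tool(rows=[{"offset": [0.0052,-0.0034,0],"spin": 3.25},{"offset": [0.0054,-0.0031,0],"spin": 3.25},{"offset": [0.0056,-0.0028,0],"spin": 3.25},{"offset": [0.0057,-0.0025,0],"spin": 3.25},{"offset": [0.0059,-0.0021,0],"spin": 3.25},{"offset": [0.006,-0.0018,0],"spin": 3.25},{"offset": [0.0061,-0.0015,0],"spin": 3.25},{"offset": [0.0061,-0.0011,0],"spin": 3.25}])

```text
t: 4.95
eef_pos: [447.1, -58.6, 100.3]
tool_rot: [0.764, 0.645, -0.0, -0.001]
ft_force: [0.8, 3.8, -10.2]
gripper_width: 0.279
finger_force: 25.0
```

Request:
drive_tool(rows=[{"offset": [0.0062,-0.0008,0],"spin": 3.25},{"offset": [0.0062,-0.0004,0],"spin": 3.25},{"offset": [0.0062,-0.0001,0],"spin": 3.25},{"offset": [0.0062,0.0003,0],"spin": 3.25},{"offset": [0.0062,0.0007,0],"spin": 3.25},{"offset": [0.0062,0.001,0],"spin": 3.25},{"offset": [0.0061,0.0014,0],"spin": 3.25},{"offset": [0.006,0.0017,0],"spin": 3.25}])

```text
t: 5.62
eef_pos: [496.3, -54.7, 100.1]
tool_rot: [0.599, 0.801, 0.0, -0.001]
ft_force: [0.0, 2.0, -10.4]
gripper_width: 0.276
finger_force: 25.0
```

Request:
drive_tool(rows=[{"offset": [0,0,-0.001],"spin": 0},{"offset": [0,0,-0.001],"spin": 0},{"offset": [0,0,0],"spin": 0},{"offset": [0,0,0],"spin": 0}])

```text
t: 5.95
eef_pos: [496.1, -54.8, 98.4]
tool_rot: [0.601, 0.799, 0.0, -0.001]
ft_force: [1.8, 6.0, -9.5]
gripper_width: 0.279
finger_force: 25.0
```

Request:
drive_tool(rows=[{"offset": [0,0,-0.001],"spin": 0},{"offset": [0,0,0],"spin": 0},{"offset": [0,0,0],"spin": 0}])

```text
t: 6.2
eef_pos: [496.0, -54.8, 97.6]
tool_rot: [0.601, 0.799, 0.0, -0.001]
ft_force: [1.1, 5.1, -9.7]
gripper_width: 0.275
finger_force: 25.0
```

Request:
drive_tool(rows=[{"offset": [0,0,0],"spin": 0},{"offset": [0,0,0],"spin": 0},{"offset": [0,0,0],"spin": 0},{"offset": [0,0,0],"spin": 0}], fingers=0.33)

```text
t: 6.53
eef_pos: [497.1, -55.9, 98.6]
tool_rot: [0.6, 0.8, 0.0, 0.001]
ft_force: [-0.3, 1.3, -0.7]
gripper_width: 0.331
finger_force: 0.0
```

Request:
drive_tool(rows=[{"offset": [0.0018,0.0006,0],"spin": 1},{"offset": [0.0018,0.0006,0],"spin": 1},{"offset": [0.0018,0.0006,0],"spin": 1},{"offset": [0.0018,0.0007,0],"spin": 1},{"offset": [0.0018,0.0007,0],"spin": 1},{"offset": [0.0018,0.0007,0],"spin": 1},{"offset": [0,0,0],"spin": 0}])

```text
t: 7.12
eef_pos: [507.2, -51.7, 97.8]
tool_rot: [0.557, 0.831, -0.0, -0.0]
ft_force: [-0.7, 0.3, 0.6]
gripper_width: 0.332
finger_force: 0.5
```

Request:
drive_tool(rows=[{"offset": [0.0009,0.0004,0],"spin": 0.5},{"offset": [0.0009,0.0004,0],"spin": 0.5},{"offset": [0.0009,0.0004,0],"spin": 0.5},{"offset": [0.0009,0.0004,0],"spin": 0.5},{"offset": [0.0009,0.0004,0],"spin": 0.5},{"offset": [0.0009,0.0004,0],"spin": 0.5},{"offset": [0,0,0],"spin": 0}])

```text
t: 7.7
eef_pos: [513.2, -48.9, 97.7]
tool_rot: [0.535, 0.845, 0.0, 0.0]
ft_force: [-0.6, -0.5, -0.1]
gripper_width: 0.333
finger_force: 0.3
```

Request:
drive_tool(rows=[{"offset": [0.0004,0.0002,0],"spin": 0.25},{"offset": [0.0004,0.0002,0],"spin": 0.25},{"offset": [0.0004,0.0002,0],"spin": 0.25},{"offset": [0.0004,0.0002,0],"spin": 0.25},{"offset": [0.0004,0.0002,0],"spin": 0.25},{"offset": [0.0004,0.0002,0],"spin": 0.25},{"offset": [0.0004,0.0002,0],"spin": 0.25},{"offset": [0,0,0],"spin": 0}])

```text
t: 8.37
eef_pos: [515.7, -47.6, 97.7]
tool_rot: [0.522, 0.853, 0.0, 0.0]
ft_force: [-0.3, -0.1, -0.1]
gripper_width: 0.328
finger_force: 0.0
```

Request:
drive_tool(rows=[{"offset": [0.0004,0.0002,0],"spin": 0.25},{"offset": [0.0004,0.0002,0],"spin": 0.25},{"offset": [0.0004,0.0002,0],"spin": 0.25},{"offset": [0,0,0],"spin": 0}])

```text
t: 8.7
eef_pos: [516.8, -47.0, 97.7]
tool_rot: [0.517, 0.856, -0.0, -0.0]
ft_force: [-0.4, 0.4, 0.2]
gripper_width: 0.334
finger_force: 0.2
```

Request:
drive_tool(rows=[{"offset": [0.0004,0.0002,0],"spin": 0.25},{"offset": [0.0004,0.0002,0],"spin": 0.25},{"offset": [0,0,0],"spin": 0}])

```text
t: 8.95
eef_pos: [517.5, -46.6, 97.7]
tool_rot: [0.513, 0.858, -0.0, -0.0]
ft_force: [-0.6, -0.5, -0.0]
gripper_width: 0.33
finger_force: 0.5
```

Request:
drive_tool(rows=[{"offset": [0.0004,0.0002,0],"spin": 0.25},{"offset": [0.0004,0.0002,0],"spin": 0.25},{"offset": [0,0,0],"spin": 0}])

```text
t: 9.2
eef_pos: [518.4, -46.2, 97.7]
tool_rot: [0.509, 0.861, 0.0, -0.0]
ft_force: [-0.6, -0.1, 0.3]
gripper_width: 0.326
finger_force: 0.4
```

```bash
cat > chk.py <<'E'
from h import *
import sys
from scipy.optimize import least_squares
P=[]
for n in("wrist","scene","top"):
    c=eyes.calibration(n);im=eyes.get_image(n);cv2.imwrite(f"pics/{sys.argv[1]}_{n}.png",im[:,:,::-1])
    h=cv2.cvtColor(im,cv2.COLOR_RGB2HSV)
    m=((h[...,0]<8)|(h[...,0]>172))&(h[...,1]>150)&(h[...,2]>50)
    k,l,s,ce=cv2.connectedComponentsWithStats(m.astype(np.uint8))
    for a in(118,127): print(n,"expect top",a,np.round(proj(c,[515.9,-47.2,a]),1))
    for i in range(1,k):
        if s[i,4]>25: print(s[i],np.round(ce[i],1))
E
python3 chk.py c1
```

```text
wrist expect top 118 [308.5 322. ]
wrist expect top 127 [308. 333.]
[ 281  270   61   54 2739] [311.4 299.5]
[543 476  28   4  79] [557.3 477.9]
scene expect top 118 [310.9 209.2]
scene expect top 127 [310.9 207. ]
[353  30  12   6  52] [358.8  32.9]
[369  35   9   9  51] [372.7  38.8]
[344  38   6   8  36] [346.3  41.2]
[356  44  10   8  44] [360.4  47.3]
[307 207   9  10  72] [311.1 211.4]
[355 285  30  21 241] [369.1 294.7]
top expect top 118 [285.5 275. ]
top expect top 127 [285.3 274.3]
[300 156  14  34 306] [307.1 172. ]
```

View pics/c1_wrist.png

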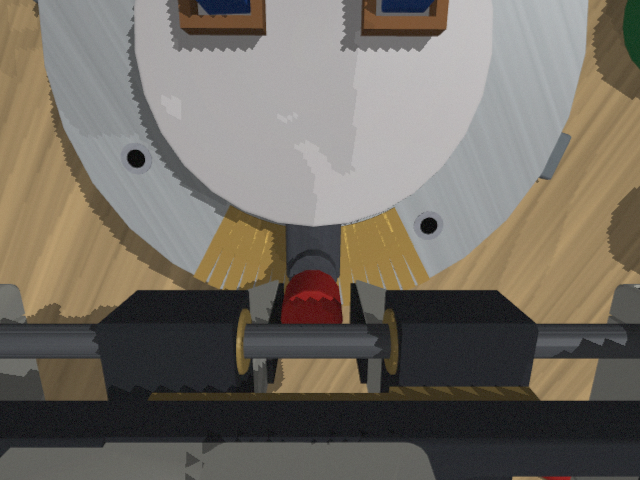

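Wrist view: the knob spans columns 281–342, row 270 at its upper edge. The left pad (283) is touching it, the right pad (352) is clear, and the table sits mid-brass. I'll check the knob's height and the hole's angle from this view.

```bash
python3 - <<'E'
from h import *
c=eyes.calibration("wrist");o=np.array([463.9,49.6])
for d in (62,63,64):
  b=np.radians(-124.6+d);u=np.array([np.cos(b),np.sin(b)])
  for z in(92,101): print(d,z,proj(c,[*(o+97*u),z]), end=' ')
  print("guide", proj(c,[*(o+97*u),72]))
T=ray(c,428.5,225.5,45);Hm=ray(c,135.5,158,45)
print(T,Hm,np.hypot(*(T-Hm)[:2]),2*110*np.sin(np.radians(50)))
mid=(T+Hm)[:2]/2;d=(T-Hm)[:2];d/=np.linalg.norm(d);oo=mid+110*np.cos(np.radians(50))*np.array([-d[1],d[0]]);print(oo)
an=lambda q:np.degrees(np.arctan2(q[1]-oo[1],q[0]-oo[0]))
print("home",an(Hm),"third",an(T))
for z in(92,101):
  q=ray(c,311.5,270,z);print("knob edge",z,q,np.hypot(*(q[:2]-oo)),an(q)-an(Hm))
E
```

```text
62 92 (np.float64(306.80851280793814), np.float64(270.95181372068186)) 62 101 (np.float64(306.29027840960185), np.float64(277.88735330458735)) guide (np.float64(307.79549727164016), np.float64(257.7429842051549))
63 92 (np.float64(310.39619798303175), np.float64(271.0060377666063)) 63 101 (np.float64(310.06371682763876), np.float64(277.94409314296354)) guide (np.float64(311.0294166707587), np.float64(257.7923375326766))
64 92 (np.float64(313.9839249391107), np.float64(271.0013111624378)) 64 101 (np.float64(313.837176539768), np.float64(277.93916346855974)) guide (np.float64(314.26341070139006), np.float64(257.78800901370465))
[564.63140903   6.88523954  45.        ] [400.28629067 -39.49775859  45.        ] 170.76504456602785 168.52977748617516
[463.25359726  51.74215558]
home -124.61068071066461 third -23.868082920002042
knob edge 92 [510.25071885 -35.0324364   92.        ] 98.68413880562625 63.050657333210154
knob edge 101 [508.78948213 -32.09389252 101.        ] 95.40440122539783 63.11945490096878
```

Request:
drive_tool(rows=[{"offset": [0.0004,0.0002,0],"spin": 0},{"offset": [0.0004,0.0002,0],"spin": 0},{"offset": [0,0,0],"spin": 0}])

```text
t: 9.6
eef_pos: [518.8, -46.0, 97.7]
tool_rot: [0.509, 0.861, -0.0, -0.0]
ft_force: [-3.6, -1.7, 1.2]
gripper_width: 0.331
finger_force: 1.8
```

Request:
drive_tool(rows=[{"offset": [0.0004,0.0002,0],"spin": 0},{"offset": [0,0,0],"spin": 0}])

```text
t: 9.77
eef_pos: [518.9, -45.9, 97.6]
tool_rot: [0.509, 0.861, -0.001, -0.001]
ft_force: [-4.4, -3.1, 2.8]
gripper_width: 0.327
finger_force: 2.8
```

Request:
drive_tool(rows=[{"offset": [-0.0011,-0.0006,0],"spin": 0},{"offset": [-0.0013,-0.0006,0],"spin": 0},{"offset": [0,0,0],"spin": 0}])

```text
t: 10.02
eef_pos: [517.5, -46.8, 97.8]
tool_rot: [0.509, 0.86, 0.0, 0.0]
ft_force: [1.3, 0.2, 0.9]
gripper_width: 0.331
finger_force: 0.0
```

Request:
drive_tool(rows=[{"offset": [0,0,0],"spin": 0},{"offset": [0,0,0],"spin": 0},{"offset": [0,0,0],"spin": 0},{"offset": [0,0,0],"spin": 0},{"offset": [0,0,0],"spin": 0},{"offset": [0,0,0],"spin": 0},{"offset": [0,0,0],"spin": 0},{"offset": [0,0,0],"spin": 0}], fingers=0.9)

```text
t: 10.68
eef_pos: [517.2, -46.8, 97.7]
tool_rot: [0.509, 0.861, 0.0, 0.0]
ft_force: [0.2, -0.4, 1.1]
gripper_width: 0.861
finger_force: 0.0
```

Request:
drive_tool(rows=[{"offset": [0,0,0.01],"spin": 0},{"offset": [0,0,0.02],"spin": 0},{"offset": [0,0,0.03],"spin": 0},{"offset": [0,0,0.03],"spin": 0},{"offset": [-0.02,-0.02,0.02],"spin": 0},{"offset": [-0.02,-0.03,0],"spin": 0},{"offset": [-0.02,-0.03,0],"spin": 0},{"offset": [0,0,0],"spin": 0}])

```text
t: 11.35
eef_pos: [454.7, -130.7, 209.0]
tool_rot: [0.511, 0.86, -0.001, 0.001]
ft_force: [0.0, -0.1, -0.3]
gripper_width: 0.898
finger_force: 0.0
```

```bash
python3 chk.py c2; python3 - <<'E'
from h import *
im=cv2.imread("pics/c2_scene.png")[150:260,250:390];a=cv2.resize(im,(560,440),interpolation=2)
cv2.imwrite("pics/c2s.png",a)
E
```

```text
wrist expect top 118 [455.9 183.5]
wrist expect top 127 [460.9 185.2]
[ 430  159   48   40 1468] [454.3 177.8]
scene expect top 118 [310.9 209.2]
scene expect top 127 [310.9 207. ]
[353  30  12   7  54] [358.7  33. ]
[369  35   9   9  52] [372.8  38.8]
[344  38   6   8  35] [346.2  41.2]
[356  44  10   8  43] [360.3  47.3]
[309 207   7  10  59] [311.7 211.5]
[355 285  30  21 243] [369.4 294.8]
top expect top 118 [285.5 275. ]
top expect top 127 [285.3 274.3]
[300 156  14  34 306] [307.1 171.9]
```

View pics/c2_wrist.png

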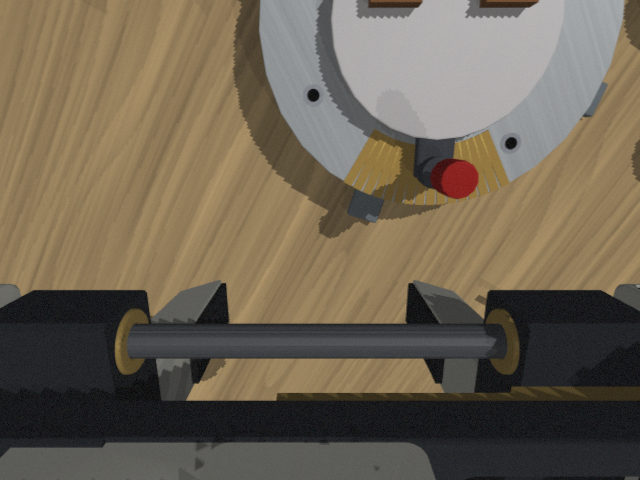

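View pics/c2s.png

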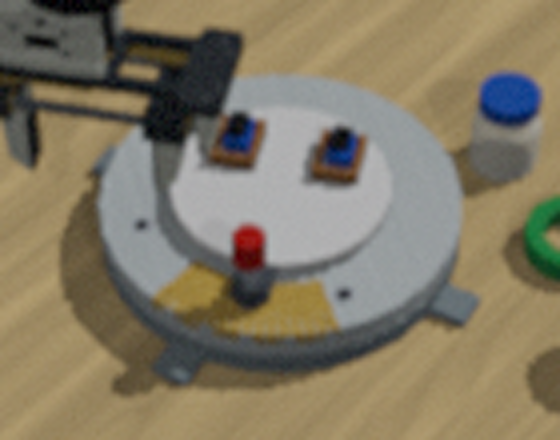

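The wrist view shows the knob at (454,178), standing over the brass. The scene crop shows both connectors upright, the knob seated low above its guide, and the gripper clear. Last step before handing in is a numeric height check against the home picture.

```bash
python3 - <<'E'
from h import *
c=eyes.calibration("scene")
print("home: bbox top 188, cent 190.9", proj(c,[401.5,-40.9,118]),proj(c,[401.5,-40.9,105]))
print("now: bbox top 207, cent 211.5", [proj(c,[516,-47,z]) for z in(118,105,114)])
c=eyes.calibration("wrist");o=np.array([463.9,49.6])
print("now wrist top circle seen ~(459.5,178.5)",[proj(c,[516,-47,z]) for z in(118,127)])
print(state()["ft_force"],state()["t"])
E
```

```text
home: bbox top 188, cent 190.9 (np.float64(283.0462772021299), np.float64(189.5386989377501)) (np.float64(283.281684215698), np.float64(192.65816743851295))
now: bbox top 207, cent 211.5 [(np.float64(311.00757181974785), np.float64(209.19130039835701)), (np.float64(311.06553099265045), np.float64(212.2871080708694)), (np.float64(311.0254876975719), np.float64(210.1482518048367))]
now wrist top circle seen ~(459.5,178.5) [(np.float64(449.93016131862976), np.float64(186.70239210665466)), (np.float64(454.7244211299567), np.float64(188.4975000810627))]
[ 0.20868896 -0.41999891  0.08743844] 11.5
```

```bash
python3 - <<'E'
from h import *
c=eyes.calibration("wrist");im=eyes.get_image("wrist");h=cv2.cvtColor(im,cv2.COLOR_RGB2HSV)
m=((h[...,0]<8)|(h[...,0]>172))&(h[...,1]>150)&(h[...,2]>50)
k,l,s,ce=cv2.connectedComponentsWithStats(m.astype(np.uint8));i=1+np.argmax(s[1:,4]);print("knob",s[i],ce[i])
d=(h[...,2]<45);d[250:]=0
k,l,s,ce=cv2.connectedComponentsWithStats(d.astype(np.uint8))
o=[]
for i in range(1,k):
    if 60<s[i,4]<400: print("dark",s[i],ce[i],ray(c,*ce[i],45))
an=np.radians(-124.6+np.array([0,62.9,100]))
C=np.array([463.9,49.6])
for a in an[[0,2]]: print("hole exp",proj(c,[*(C+110*np.array([np.cos(a),np.sin(a)])),45]))
a=an[1];K=C+110*np.array([np.cos(a),np.sin(a)])
t=np.linspace(0,6.28,60)
for z in(105,114):   # silhouette of knob cylinder, knob centre height z
    P=np.array([proj(c,[K[0]+13*np.cos(q),K[1]+13*np.sin(q),z+e]) for q in t for e in(-13,13)],np.float32)
    x0,y0=P.min(0);x1,y1=P.max(0);print("knob exp",z,x0,y0,x1-x0,y1-y0)
E
```

```text
knob [ 424  162   48   40 1450] [447.77586207 181.13586207]
dark [302  92  12  12 106] [307.51886792  97.71698113] [401.14006501 -38.49931972  45.        ]
dark [500 141  11  11  96] [504.96875    145.86458333] [564.54284904   7.91885873  45.        ]
dark [408 142  21  49 333] [415.71471471 171.63963964] [510.41425212 -46.11215667  45.        ]
hole exp (np.float64(306.4128353447868), np.float64(100.71857362591547))
hole exp (np.float64(501.4324708671576), np.float64(149.91261119981613))
knob exp 105 419.9546 164.53256 49.34082 41.722992
knob exp 114 423.31805 165.44928 51.476654 43.266983
```

```bash
python3 -c "
from station import env
print(env.finish_job())"
```

```text
the job is handed in; nothing more can be done
None
```

I turned the table about 63° counter-clockwise, and the pin dropped into the brass-sector hole: a gentle 5 N push no longer moved the knob, and the camera views put it at its home height. Both connectors were upright in the last picture, the gripper was open and clear, and I handed the job in at about 11.5 s; no verdict came back.

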